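Clear two stacks of handset parts to their stations

ROBOT

A 6-joint arm with a two-finger parallel gripper is mounted at the origin on the work surface. World frame = base frame: x ahead of the robot, y to its left, z up, the work surface at z = 0. Lengths are in m, angles in rad, forces in N, time in s.
With the tool pointing down it reaches from about 0.35 to 0.775 m from the base axis. Payload 7.3 kg.
Tool frame: the origin (TCP) lies on the centre line of the jaws, within the pads' length; the fingertips stand ahead of it and the grasp point (between the pads) lies 11 mm behind it (robot.nose_length is the z of the fingertips in the tool frame, in m); z points along the fingers, y is the line along which they close (so a half turn about z gives the same grasp; the last joint's range is limited). The gripper opens to 92 mm and grips with 3 to 60 N. Pads are 19 mm wide; open, the fingers measure 130 mm over their backs; the gripper's body (75 mm by 190 mm) begins 47 mm behind the grasp point.
Start: joints at [-1.279, 0.342, 1.524, -0, 1.275, -0.146], TCP at [0.223, -0.475, 0.235] pointing down, gripper open.
Joint ranges: [-2.53, 2.53], [-0.77, 2.02], [0.04, 2.7], [-1, 4.14], [0.28, 2.66], [-3.11, 3.11]. Speed limits (rad/s): [2.57, 2.57, 3.14, 3.14, 3.14, 3.14].

INTERFACE

Orientations are given as [roll, pitch, yaw] about the fixed x, y, z axes, in that order (R = Rz(yaw) Ry(pitch) Rx(roll)).
In Python, from cell import robot, cams gives the robot as it stands. The module is installed in compiled form; this text tells all that it offers.
- The arm moves only by the tool carry_out, never from a script. Its argument "deltas" is a list of rows, each a list of 7 numbers: the shift along the tool's x, y, z in cm, then the turn, a rotation vector about the tool's x, y, z in rad, then the opening, from 0 (shut) to 1 (fully open). A call has exactly 8 rows; each row shifts and turns the commanded pose from where the row before left it, along the tool's axes as they then stand; what a row does not reach is not made up. A row lasts 1/12 s, in which the tool goes at most 41.7 mm and 7.16 degrees, less where a joint would pass 70% of its speed; a pose out of reach is approached as far as the arm can. A call is refused whole if a number of a shift passes 4.17 or a number of a turn 0.125, either way. A call with a gripper value outside its range is refused whole. The fingers move at their own pace and stop on an object; "force" is the grip in N (left out, the last holds). Time passes only in rows, so rows that do not move let the fingers close, or fill a call up. It gives the time, the measured TCP pose, the force, the opening and the grip force at its end, in the units of the state.
- robot.observe(): the state, without advancing time (a new reading comes with each control period).
- cams.read_camera(name): name is "scene" or "top"; returns a dict with "image" (420x560x3 uint8, blue, green, red), "depth" (420x560 float32, m along the optical axis (not along the pixel's ray), 0 where there is no reading), "fx", "fy", "cx", "cy" (pixels), "world_to_cam" (4x4, takes a point from world to camera coordinates). Camera axes: x right, y up, looking along -z (the intrinsics and any distortion apply to the point x, -y, -z); pixel columns grow to the right and rows downward; lengths in m; the calibration is good to about 2 mm. A picture is of the moment at which its call begins.
- robot.hand_in(): hands the job in; it is judged then, once.
The state is a dict: "time": time; "qpos": joint angles; "qvel": joint speeds; "joint_efforts": joint torques, N m; "tool_pos": TCP position; "tool_rot": TCP orientation; "contact_force": force on the tool from outside, world axes, zero at the start; "torque": the same for the moment, N m; "opening": finger opening in m; "grip_force": force on a finger pad.
Only numpy, scipy, OpenCV 4.12 (cv2) and the standard library are available. Lean on these libraries where they do the work, as an engineer would, in place of code of your own. Each camera call takes 0.05 s, during which the arm holds its last target. There are 200 camera calls.

TASK

Two radio handsets have been taken apart and their parts left in two stacks on the repair bench. Take the stacks apart and set every part flat in the middle of its own place, lined up lengthwise with it (either way round): the loudspeaker on the round blue pad, the green circuit board on the white microscope stage, the blue battery on the grey battery tester, the red shell on the yellow mat and the aluminium chassis on the cork pad. Keep the parts level - none may tip over - and leave them all resting there.

Things in the scene. Friction and masses are not known exactly. Their poses are not given: they have to be found in the camera images.
- shell_mid (a point): Red plastic rear shell of a radio handset, a flat block 96 x 60 x 18 mm (x, y, z) with a black band at mid-length and at each end. This point is its centre, 9 mm above its underside; x runs along its length, z up. It lies on the bench at the bottom of one of the two stacks.
- chassis_mid (a point): Bare aluminium chassis of a radio handset, a flat grey metal block 96 x 60 x 18 mm (x, y, z) with dark ribs on its long sides and a screw at each corner. This point is its centre, 9 mm above its underside; x runs along its length, z up. It lies on the bench at the bottom of one of the two stacks.
- board_mid (a point): Green two-storey circuit board, a stiff block 70 x 46 x 16 mm (x, y, z) with a silver shield can and a black chip on top. This point is its centre, 8 mm above its underside; x runs along its length, z up. It lies flat on the red shell or on the aluminium chassis, which differs from start to start, near its middle, turned against it by up to about 0.7 rad. The loudspeaker stands on it at the start.
- battery_mid (a point): Blue battery pack, a flat block 70 x 46 x 16 mm (x, y, z) with a black end, two brass contacts and a white label on top. This point is its centre, 8 mm above its underside; x runs along its length, z up. It lies flat on the red shell or on the aluminium chassis, which differs from start to start, near its middle, turned against it by up to about 0.7 rad. Nothing lies on it.
- speaker_mid (a point): Black round loudspeaker, an upright cylinder 34 mm in diameter and 20 mm tall with a silver ring and a brass dot on top. This point is its centre, 10 mm above its underside; z up. At the start it stands on the circuit board, at the top of the stack of three.
- yellow_mat_seat (a point): Yellow ribbed cleaning mat, 112 x 80 x 4 mm, flat: the place of the red shell. This point is the centre of the seat, on its upper face, 4 mm above the bench; x runs along its length, z up. Fixed to the bench.
- cork_pad_seat (a point): Brown cork pad, 112 x 80 x 4 mm, flat, a brass pin head at each corner: the place of the aluminium chassis. This point is the centre of the seat, on its upper face, 4 mm above the bench; x runs along its length, z up. Fixed to the bench.
- stage_seat (a point): White microscope stage plate, 92 x 72 x 4 mm, flat, with a black disc in its middle and steel strips at both ends: the place of the circuit board. This point is the centre of the seat, on its upper face, 4 mm above the bench; x runs along its length, z up. Fixed to the bench.
- tester_seat (a point): Grey battery tester: a flat seat 84 x 70 x 4 mm with two brass strips, and at its +x end (from 44 to 62 mm from the seat's centre) a grey head as wide as the seat, 20 mm tall over the bench, with a green display: the place of the battery pack. This point is the centre of the seat, on its upper face, 4 mm above the bench; x runs along its length, z up. Fixed to the bench.
- round_pad_seat (a point): Round steel pad with a blue top, 72 mm in diameter, 4 mm thick, flat: the place of the loudspeaker. This point is the centre of its upper face, 4 mm above the bench. Fixed to the bench.
Not all that is in view belongs to the job. Leave any purple look-alike of the part that bears chassis_mid alone.

How it is judged:
At the end, for the whole second after the job is handed in: Each of the five parts lies flat (within 0.1 rad) on the upper face of its own place (height within 3 mm), its centre within 12 mm of the seat's centre, the four oblong parts within 0.2 rad of the place's length either way round, all at rest (horizontal distance between shell_mid and yellow_mat_seat below 0.012 m and z of shell_mid in the frame of yellow_mat_seat between 0.006 and 0.012 m and angle between each of shell_mid, chassis_mid, board_mid, battery_mid, speaker_mid's own z axis and vertical below 0.1 rad and linear speed of each of shell, chassis, board, battery, speaker below 0.02 m/s and angle between the x axis of shell_mid and the x axis of yellow_mat_seat, either way round below 0.2 rad and horizontal distance between chassis_mid and cork_pad_seat below 0.012 m and z of chassis_mid in the frame of cork_pad_seat between 0.006 and 0.012 m and angle between the x axis of chassis_mid and the x axis of cork_pad_seat, either way round below 0.2 rad and horizontal distance between board_mid and stage_seat below 0.012 m and z of board_mid in the frame of stage_seat between 0.005 and 0.011 m and angle between the x axis of board_mid and the x axis of stage_seat, either way round below 0.2 rad and horizontal distance between battery_mid and tester_seat below 0.012 m and z of battery_mid in the frame of tester_seat between 0.005 and 0.011 m and angle between the x axis of battery_mid and the x axis of tester_seat, either way round below 0.2 rad and horizontal distance between speaker_mid and round_pad_seat below 0.012 m and z of speaker_mid in the frame of round_pad_seat between 0.007 and 0.013 m); the robot touches nothing.
It fails at once if the shell tips over (more than 0.5 rad from level) (angle between shell_mid's own z axis and vertical above 0.5 rad).
It fails at once if the chassis tips over (more than 0.5 rad from level) (angle between chassis_mid's own z axis and vertical above 0.5 rad).
It fails at once if the circuit board tips over (more than 0.5 rad from level) (angle between board_mid's own z axis and vertical above 0.5 rad).
It fails at once if the battery tips over (more than 0.5 rad from level) (angle between battery_mid's own z axis and vertical above 0.5 rad).
It fails at once if the loudspeaker tips over (more than 0.5 rad from level) (angle between speaker_mid's own z axis and vertical above 0.5 rad).
It also fails if it takes over 136 s, if anything falls off the work surface, if the arm or the gripper's body presses on something with over 40 N, if the wrist force passes 120 N, or if a joint passes its speed limit or range.

## Working session

There is one attempt and no reset: what is moved stays moved. The work goes in short steps, Python scripts to look and compute and a tool call to move; the robot and the scene stay as the last step left them, time stands still between calls to the robot, and variables do not carry over. Pictures are saved under pics/ and viewed, at most 14 in all, crops included, and the job is handed in when it is done.

Besides the shell and the picture viewer there is one more tool, called after "Call:" in YAML: its name, and indented under it one key for each argument. carry_out: Moves the arm, as the interface text tells. Its arguments: {"type":"object","properties":{"deltas":{"type":"array","items":{"type":"array","items":{"type":"number"}}},"force":{"type":"number"}},"required":["deltas"]}

```bash
mkdir -p pics; python3 - <<'E'
from cell import robot,cams
import cv2,numpy as np
for n in("top","scene"):
    c=cams.read_camera(n); np.savez(f"{n}0.npz",**c); cv2.imwrite(f"pics/{n}0.png",cv2.resize(c["image"],(800,600),interpolation=cv2.INTER_CUBIC))
    print(n,c["fx"],c["fy"],c["cx"],c["cy"],np.round(c["world_to_cam"],3).tolist(),[k for k in c])
print(robot.observe(),robot.nose_length)
E
```

```text
top 512.9706790546271 512.9706790546271 279.0965078088411 206.5857966500926 [[0.013, -1.0, 0.018, -0.09], [0.983, 0.016, 0.185, -0.504], [-0.185, 0.015, 0.983, -1.335], [0.0, 0.0, 0.0, 1.0]] ['image', 'depth', 'fx', 'fy', 'cx', 'cy', 'world_to_cam']
scene 476.840233618196 476.840233618196 282.96587920511183 209.8364177212435 [[0.882, 0.472, -0.02, -0.407], [-0.266, 0.531, 0.804, 0.116], [0.39, -0.704, 0.594, -1.384], [0.0, 0.0, 0.0, 1.0]] ['image', 'depth', 'fx', 'fy', 'cx', 'cy', 'world_to_cam']
{'time': 0.1, 'qpos': array([-1.27898666e+00,  3.42637256e-01,  1.52488234e+00,  8.92064659e-06,
        1.27538872e+00, -1.45993267e-01]), 'qvel': array([-0.00060385, -0.00040344, -0.0021986 , -0.00015566, -0.00042195,
        0.00013973]), 'joint_efforts': array([ 2.33865685e-03, -4.32003343e+01, -2.44695175e+01,  7.19865435e-02,
        5.26276580e-02, -4.56157215e-05]), 'tool_pos': array([ 0.22250368, -0.47515248,  0.23413631]), 'tool_rot': array([-3.14029223e+00, -1.99836662e-04,  4.37800204e-01]), 'contact_force': array([0.66698296, 0.18747866, 0.57967013]), 'torque': array([ 0.03736571, -0.0135864 , -0.03616854]), 'grip_force': 0.0, 'opening': 0.09184472692653008} 0.008
```

View pics/top0.png

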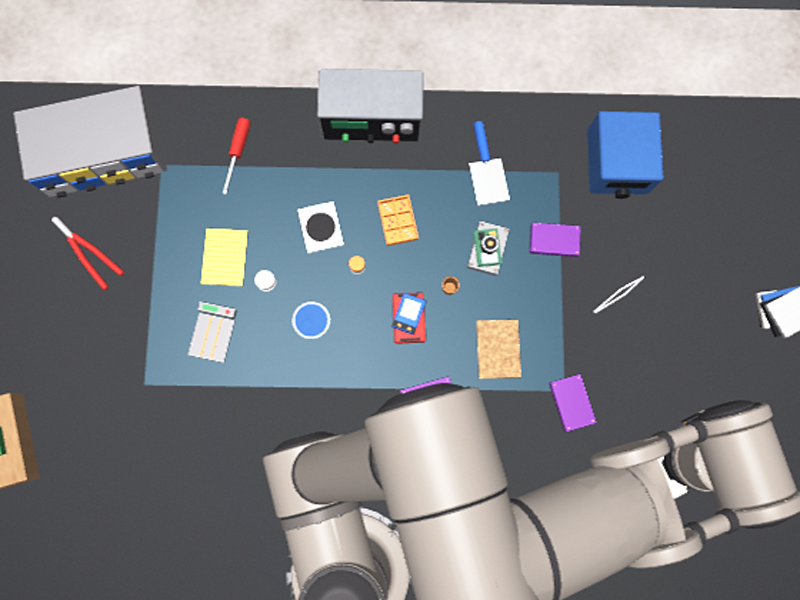

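View pics/scene0.png

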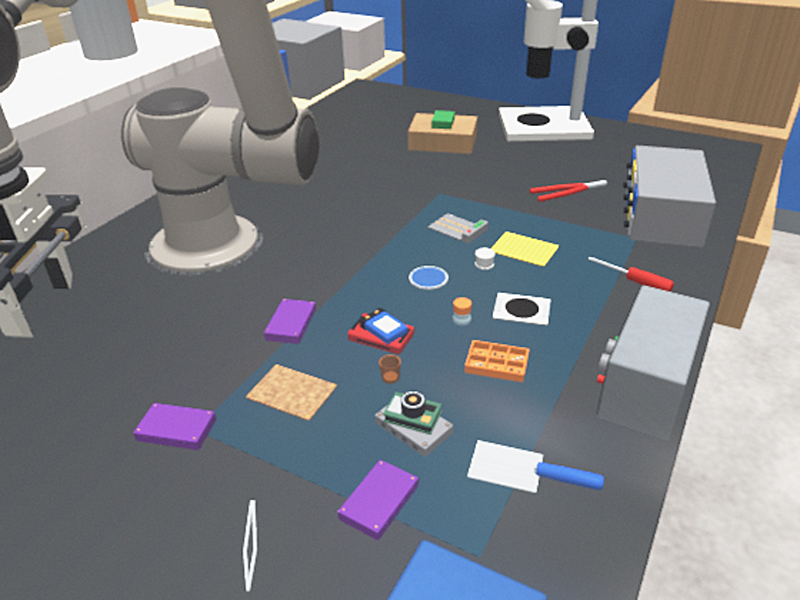

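```bash
cat > h.py <<'E'
import numpy as np,cv2
def load(n): return dict(np.load(n))
def cast(c,px,z):
    px=np.asarray(px,float).reshape(-1,2)
    d=np.stack([(px[:,0]-c["cx"])/c["fx"],-(px[:,1]-c["cy"])/c["fy"],-np.ones(len(px))],1)
    R=c["world_to_cam"][:3,:3];t=c["world_to_cam"][:3,3];o=-R.T@t;d=d@R
    return o+d*((z-o[2])/d[:,2])[:,None]
def blob(c,roi,cond,z,k=3):
    """roi in 560x420 px x0,y0,x1,y1; cond(hsv float h,s,v)->mask; rect in world on plane z"""
    x0,y0,x1,y1=roi
    hsv=cv2.cvtColor(c["image"],cv2.COLOR_BGR2HSV)[y0:y1,x0:x1].astype(int)
    m=cond(hsv[...,0],hsv[...,1],hsv[...,2]).astype(np.uint8)
    m=cv2.morphologyEx(m,cv2.MORPH_CLOSE,np.ones((k,k),np.uint8))
    cs,_=cv2.findContours(m,cv2.RETR_EXTERNAL,cv2.CHAIN_APPROX_NONE)
    p=max(cs,key=cv2.contourArea).reshape(-1,2)+[x0,y0]
    w=cast(c,p,z)[:,:2]
    (cx,cy),(a,b),ang=cv2.minAreaRect((w*1000).astype(np.float32))
    if a<b:a,b,ang=b,a,ang+90
    ang=(ang+90)%180-90
    return dict(c=(round(cx,1),round(cy,1)),size=(round(a,1),round(b,1)),ang=round(np.radians(ang),3),px=cv2.minAreaRect(p.astype(np.float32))[0],n=int(m.sum()))
def zone(x0,y0,x1,y1): return [int(v*.7) for v in(x0,y0,x1,y1)]
yellow=lambda h,s,v:(h>22)&(h<35)&(s>80)&(v>120)
blue=lambda h,s,v:(h>98)&(h<125)&(s>150)&(v>120)
red=lambda h,s,v:((h<8)|(h>172))&(s>130)&(v>90)
white=lambda h,s,v:(s<50)&(v>170)
cork=lambda h,s,v:(h>5)&(h<25)&(s>50)&(v>100)
E
python3 - <<'E'
from h import *
c=load("top0.npz")
grey=lambda h,s,v:(s<60)&(v>105)
green=lambda h,s,v:(h>55)&(h<90)&(s>60)
for n,r,f,z in[("yellow",(190,220,260,295),yellow,.004),("tester_grey",(180,295,245,370),grey,.004),("round",(280,295,340,348),lambda h,s,v:blue(h,s,v)|white(h,s,v),.004),("stage",(290,195,350,260),white,.004),
 ("stage_disc",(300,205,340,250),lambda h,s,v:v<60,.004),("cork",(465,310,530,385),cork,.004),("shell",(380,285,435,350),red,.018),("battery_blue",(380,285,435,350),blue,.034),("chassis",(460,215,515,280),grey,.018),("board",(460,215,515,280),green,.034)]:
    print(n,blob(c,zone(*r),f,z))
im=cv2.resize(c["image"][140:200,305:365],None,fx=0+6,fy=6,interpolation=cv2.INTER_CUBIC)
im2=cv2.resize(c["image"][195:255,265:325],None,fx=6,fy=6,interpolation=cv2.INTER_CUBIC)
cv2.imwrite("pics/crop.png",np.hstack([im,im2]))
E
```

```text
yellow {'c': (585.7, 260.3), 'size': (112.8, 82.2), 'ang': np.float64(-0.037), 'px': (156.45492553710938, 179.49591064453125), 'n': 1133}
tester_grey {'c': (436.8, 275.9), 'size': (107.6, 75.3), 'ang': np.float64(-0.182), 'px': (147.98414611816406, 232.14157104492188), 'n': 998}
round {'c': (463.6, 85.8), 'size': (74.4, 69.8), 'ang': np.float64(-1.555), 'px': (217.5, 223.5), 'n': 556}
stage {'c': (649.3, 74.1), 'size': (94.2, 74.5), 'ang': np.float64(0.253), 'px': (223.942626953125, 158.63113403320312), 'n': 534}Traceback (most recent call last):
  File "<stdin>", line 7, in <module>
  File "h.py", line 15, in blob
    p=max(cs,key=cv2.contourArea).reshape(-1,2)+[x0,y0]
      ~~~^^^^^^^^^^^^^^^^^^^^^^^^
ValueError: max() iterable argument is empty
```

```bash
python3 - <<'E'
from h import *
c=load("top0.npz")
grey=lambda h,s,v:(s<60)&(v>105)
green=lambda h,s,v:(h>55)&(h<90)&(s>60)
for n,r,f,z in[("stage_disc",(300,205,340,250),lambda h,s,v:v<80,.004),("cork",(465,310,530,385),cork,.004),("shell",(380,285,435,350),red,.018),("battery_blue",(380,285,435,350),blue,.034),("chassis",(460,215,515,280),grey,.018),("board",(460,215,515,280),green,.034)]:
    try: print(n,blob(c,zone(*r),f,z))
    except Exception as e: print(n,e)
im=cv2.resize(c["image"][145:201,311:371],None,fx=6.6,fy=6.6,interpolation=cv2.INTER_CUBIC)
im2=cv2.resize(c["image"][195:251,257:317],None,fx=6.6,fy=6.6,interpolation=cv2.INTER_CUBIC)
cv2.imwrite("pics/crop.png",np.hstack([im,im2]))
E
```

```text
stage_disc {'c': (648.2, 74.0), 'size': (52.8, 50.9), 'ang': np.float64(0.03), 'px': (224.0, 159.0), 'n': 280}
cork {'c': (412.7, -276.8), 'size': (110.5, 81.9), 'ang': np.float64(0.016), 'px': (349.0, 244.0), 'n': 1194}
shell {'c': (452.1, -104.4), 'size': (60.7, 57.4), 'ang': np.float64(0.016), 'px': (286.5, 228.0), 'n': 308}
battery_blue {'c': (481.5, -103.4), 'size': (53.5, 45.9), 'ang': np.float64(-0.348), 'px': (286.46575927734375, 216.42466735839844), 'n': 127}
chassis {'c': (608.9, -256.4), 'size': (99.3, 62.0), 'ang': np.float64(-0.257), 'px': (341.40869140625, 173.34234619140625), 'n': 538}
board {'c': (606.1, -252.7), 'size': (72.9, 47.0), 'ang': np.float64(0.147), 'px': (340.9635009765625, 172.7689208984375), 'n': 173}
```

View pics/crop.png

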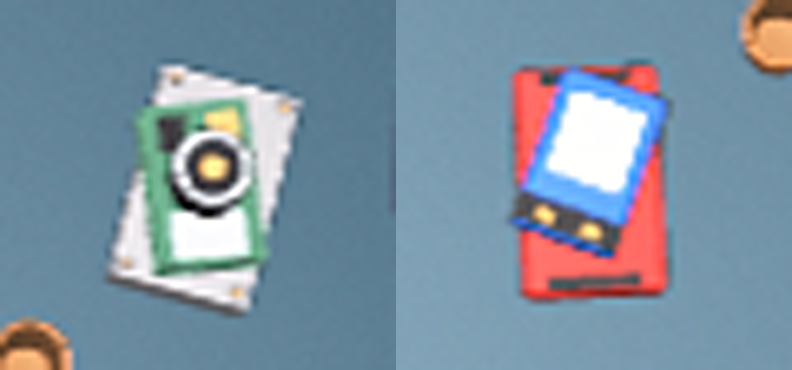

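```bash
cat >> h.py <<'E'
def cloud(c):
    v,u=np.indices(c["depth"].shape);d=c["depth"]
    p=np.stack([(u-c["cx"])/c["fx"]*d,-(v-c["cy"])/c["fy"]*d,-d],-1)
    R=c["world_to_cam"][:3,:3];t=c["world_to_cam"][:3,3]
    return (p-t)@R
E
python3 - <<'E'
from h import *
c=load("top0.npz");P=cloud(c)
for n,(u,v) in dict(bench=(240,180),yellow=(156,179),shell=(293,235),batt=(288,215),board=(337,180),spk=(344,170),tseat=(148,240),thead=(153,216),chassis=(336,183),stage=(215,150)).items(): print(n,np.round(P[v-1:v+2,u-1:u+2].reshape(-1,3)*1000,1)[:,2])
def rect(m,r,z,name):
    x0,y0,x1,y1=r; mm=np.zeros(m.shape,np.uint8); mm[y0:y1,x0:x1]=m[y0:y1,x0:x1]
    mm=cv2.morphologyEx(mm,cv2.MORPH_OPEN,np.ones((2,2),np.uint8)) if name!="shellall" else mm
    ys,xs=np.nonzero(mm); w=cast(c,np.stack([xs,ys],1),z)[:,:2]*1000
    (a,b),s,g=cv2.minAreaRect(w.astype(np.float32)); print(name,np.round((a,b),1),np.round(s,1),round(g,1),len(xs))
hsv=cv2.cvtColor(c["image"],cv2.COLOR_BGR2HSV).astype(int);h,s,v=hsv[...,0],hsv[...,1],hsv[...,2]
# tester: seat only
rect((s<60)&(v>105),(126,224,171,259),.004,"seatpart")
rect((h>10)&(h<30)&(s>40)&(v>100),(126,207,171,259),.004,"brass")
# battery: blue+white+dark+brass not red
b=(~red(h,s,v))&(blue(h,s,v)|((s<60)&(v>170))|(v<70)|((h>10)&(h<28)&(s>80)))
rect(b,(272,206,303,237),.034,"battery")
r=red(h,s,v)
rect(r,(266,199,305,245),.018,"shellall")
# speaker ring (bright, low sat) around (343,170.5)
roi=(334,161,353,180)
d=(v<70)
rect(d,roi,.054,"spk dark"); 
print("spk",cast(c,[[343.1,170.45]],.054)*1000)
print(c["image"][160:182,343].tolist())
E
```

```text
bench [-5.3  5.2  3.4 -1.2 -1.6  0.9 -0.3  2.9  3.6]
yellow [ 4.8 -1.7  1.6  6.3  7.3  8.8  6.4  5.4  0.2]
shell [12.8 20.6 24.4 22.5 23.9 21.2 17.8 22.9 16. ]
batt [34.2 33.4 38.4 36.7 31.7 37.4 37.3 36.3 32.1]
board [32.1 34.7 36.9 32.5 34.3 44.  35.6 31.6 37.8]
spk [57.7 54.5 54.5 58.6 52.9 60.8 60.8 54.  60.4]
tseat [1.4065e+03 2.3000e+00 2.4000e+00 4.0000e-01 4.6000e+00 7.5000e+00
 6.0000e+00 3.2000e+00 1.8000e+00]
thead [19.5 17.1 19.9 20.9 19.2 20.1 19.3 17.5 22.6]
chassis [40.8 34.5 30.4 38.4 31.2 36.3 31.3 37.8 31.9]
stage [ 7.7  3.   4.1  1.7 10.6  3.5 10.2 -1.5  4.6]
seatpart [422.3 274.1] [72.5 83.7] 79.2 682
brass [424.6 272.8] [24.9 78. ] 78.6 106
battery [ 473.6 -106. ] [43.9 63.4] 72.2 236
shellall [ 468.3 -102.5] [95.1 59.2] 3.1 280
spk dark [ 621.2 -240.7] [2.7 8.5] 89.6 8
spk [[ 607.51829902 -255.91310625   54.        ]]
[[164, 187, 136], [140, 178, 122], [149, 237, 255], [144, 235, 255], [153, 196, 221], [248, 241, 237], [93, 88, 86], [58, 51, 51], [96, 133, 167], [151, 243, 255], [152, 240, 255], [149, 242, 255], [73, 87, 107], [59, 53, 53], [150, 143, 142], [254, 249, 247], [71, 67, 66], [38, 35, 35], [255, 255, 255], [255, 255, 254], [254, 252, 252], [253, 251, 251]]
```

In `crop.png` the left half is stack B. The grey chassis lies under the green board, and the speaker is at crop (212,168), which is full-image px (343,170). The right half is stack A, with the red shell under the blue battery at px (286,219).

Things that could be mistaken for the targets, in 800x600 top-view pixels:
- **Chassis (488,247):** purple slabs at (555,239), (573,403) and (427,385), which I'll leave alone.
- **Stage (321,227):** the white spatula at (490,182).
- **Speaker (490,243):** the round caps at (265,280) and (357,264), and the cup at (451,285).

The descriptions settle each choice, so the speaker goes first.

Call:
carry_out:
  deltas:
    - [0, 0, 1, 0, 0, 0.11, 1]
    - [0, 0, 1, 0, 0, 0.11, 1]
    - [0, 0, 1, 0, 0, 0.11, 1]
    - [0, 0, 1, 0, 0, 0.11, 1]
    - [3.2, -1.8, 0.5, 0, 0, 0, 0.8]
    - [3.2, -1.8, 0.5, 0, 0, 0, 0.8]
    - [3.2, -1.8, 0.5, 0, 0, 0, 0.8]
    - [3.2, -1.8, 0.5, 0, 0, 0, 0.8]
  force: 15

```text
time: 0.77
tool_pos: [0.3517, -0.4028, 0.1741]
tool_rot: [-3.141, 0.0, -0.003]
contact_force: [-0.2, -0.9, 0.0]
opening: 0.074
grip_force: 0.0
```

Call:
carry_out:
  deltas:
    - [3.2, -1.8, 0.5, 0, 0, 0, 0.8]
    - [3.2, -1.8, 0.5, 0, 0, 0, 0.8]
    - [3.2, -1.8, 0.5, 0, 0, 0, 0.8]
    - [3.2, -1.8, 0.5, 0, 0, 0, 0.8]
    - [3.2, -1.8, 0.5, 0, 0, 0, 0.8]
    - [3.2, -1.8, 0.5, 0, 0, 0, 0.8]
    - [3.2, -1.8, 0.5, 0, 0, 0, 0.8]
    - [3.2, -1.8, 0.5, 0, 0, 0, 0.8]

```text
time: 1.43
tool_pos: [0.6083, -0.259, 0.1339]
tool_rot: [-3.141, 0.001, -0.002]
contact_force: [1.0, -1.0, -0.4]
opening: 0.0738
grip_force: 0.0
```

Call:
carry_out:
  deltas:
    - [0, -0.3, 2.2, 0, 0, 0, 0.7]
    - [0, 0, 2.2, 0, 0, 0, 0.7]
    - [0, 0, 2.2, 0, 0, 0, 0.7]
    - [0, 0, 2.2, 0, 0, 0, 0.7]
    - [0, 0, 0, 0, 0, 0, 0.7]
    - [0, 0, 0, 0, 0, 0, 0.3]
    - [0, 0, 0, 0, 0, 0, 0.3]
    - [0, 0, 0, 0, 0, 0, 0.3]

```text
time: 2.1
tool_pos: [0.608, -0.258, 0.0486]
tool_rot: [3.14, -0.003, -0.002]
contact_force: [1.2, 0.3, -0.3]
opening: 0.0486
grip_force: 0.0
```

Call:
carry_out:
  deltas:
    - [0, 0, 0, 0, 0, 0, 0.3]
    - [0, 0, 0, 0, 0, 0, 0.3]
    - [0, 0, 0, 0, 0, 0, 0.3]
    - [0, 0, 0, 0, 0, 0, 0.3]
    - [0, 0, 0, 0, 0, 0, 0.3]
    - [0, 0, 0, 0, 0, 0, 0.3]
    - [0, 0, 0, 0, 0, 0, 0.3]
    - [0, 0, 0, 0, 0, 0, 0.3]

```text
time: 2.77
tool_pos: [0.6076, -0.2576, 0.048]
tool_rot: [3.141, -0.002, -0.002]
contact_force: [-1.0, 0.6, 5.3]
opening: 0.0337
grip_force: 15.0
```

Call:
carry_out:
  deltas:
    - [0, 0, -1, 0, 0, 0, 0.3]
    - [0, 0, -2, 0, 0, 0, 0.3]
    - [0, 0, -2, 0, 0, 0, 0.3]
    - [0, 0, -2, 0, 0, 0, 0.3]
    - [-0.6, -1.44, -1, 0, 0, 0, 0.3]
    - [-1.2, -2.87, 0, 0, 0, 0, 0.3]
    - [-1.2, -2.87, 0, 0, 0, 0, 0.3]
    - [-1.2, -2.87, 0, 0, 0, 0, 0.3]

```text
time: 3.43
tool_pos: [0.5646, -0.156, 0.1273]
tool_rot: [3.141, -0.0, -0.003]
contact_force: [0.3, 0.5, -0.7]
opening: 0.0333
grip_force: 15.0
```

Call:
carry_out:
  deltas:
    - [-1.2, -2.87, 0, 0, 0, 0, 0.3]
    - [-1.2, -2.87, 0, 0, 0, 0, 0.3]
    - [-1.2, -2.87, 0, 0, 0, 0, 0.3]
    - [-1.2, -2.87, 0, 0, 0, 0, 0.3]
    - [-1.2, -2.87, 0, 0, 0, 0, 0.3]
    - [-1.2, -2.87, 0, 0, 0, 0, 0.3]
    - [-1.2, -2.87, 0, 0, 0, 0, 0.3]
    - [-1.2, -2.87, 2, 0, 0, 0, 0.3]

```text
time: 4.1
tool_pos: [0.4715, 0.0743, 0.1098]
tool_rot: [3.141, -0.007, -0.002]
contact_force: [1.7, 0.4, -0.5]
opening: 0.0335
grip_force: 15.0
```

Call:
carry_out:
  deltas:
    - [-0.6, -1.44, 2, 0, 0, 0, 0.3]
    - [0, 0, 2, 0, 0, 0, 0.3]
    - [0, 0, 1, 0, 0, 0, 0.3]
    - [0, 0, 1, 0, 0, 0, 0.3]
    - [0, 0, 0, 0, 0, 0, 0.3]
    - [0, 0, 0, 0, 0, 0, 0.3]
    - [0, 0, 0, 0, 0, 0, 0.3]
    - [0, 0, 0, 0, 0, 0, 0.3]

```text
time: 4.77
tool_pos: [0.4645, 0.0874, 0.0475]
tool_rot: [3.142, -0.002, -0.002]
contact_force: [-0.5, -0.0, -1.2]
opening: 0.0337
grip_force: 15.0
```

Call:
carry_out:
  deltas:
    - [-0.1, 0.15, 1, 0, 0, 0, 0.3]
    - [0, 0, 1, 0, 0, 0, 0.3]
    - [0, 0, 0.5, 0, 0, 0, 0.3]
    - [0, 0, 0.4, 0, 0, 0, 0.3]
    - [0, 0, 0, 0, 0, 0, 0.3]
    - [0, 0, 0, 0, 0, 0, 0.3]
    - [0, 0, 0, 0, 0, 0, 0.3]
    - [0, 0, 0, 0, 0, 0, 0.3]

```text
time: 5.43
tool_pos: [0.4631, 0.086, 0.018]
tool_rot: [3.142, -0.001, -0.002]
contact_force: [-0.0, -0.6, -1.4]
opening: 0.0337
grip_force: 15.0
```

Call:
carry_out:
  deltas:
    - [0, 0, 0, 0, 0, 0, 0.4]
    - [0, 0, 0, 0, 0, 0, 0.5]
    - [0, 0, 0, 0, 0, 0, 0.6]
    - [0, 0, 0, 0, 0, 0, 0.7]
    - [0, 0, 0, 0, 0, 0, 0.7]
    - [0, 0, -1.5, 0, 0, 0, 0.7]
    - [0, 0, -2, 0, 0, 0, 0.7]
    - [0, 0, -3, 0, 0, 0, 0.7]

```text
time: 6.1
tool_pos: [0.4613, 0.0859, 0.0818]
tool_rot: [3.141, 0.005, -0.002]
contact_force: [0.4, 0.4, 0.2]
opening: 0.0634
grip_force: 0.0
```

Call:
carry_out:
  deltas:
    - [0, 0, -1.5, 0, 0, 0.11, 0.8]
    - [0, 0, -1, 0, 0, 0.11, 0.8]
    - [0, 0, 0, 0, 0, 0.11, 0.8]
    - [0.91, 2.19, 0, 0, 0, 0, 0.8]
    - [0.91, 2.19, 0, 0, 0, 0, 0.8]
    - [0.91, 2.19, 0, 0, 0, 0, 0.8]
    - [0.91, 2.19, 0, 0, 0, 0, 0.8]
    - [0.91, 2.19, 0, 0, 0, 0, 0.8]

```text
time: 6.77
tool_pos: [0.47, -0.0334, 0.1078]
tool_rot: [3.142, -0.0, -0.332]
contact_force: [-0.3, -0.1, -0.6]
opening: 0.0731
grip_force: 0.0
```

Call:
carry_out:
  deltas:
    - [0.91, 2.19, 0, 0, 0, 0, 0.8]
    - [0.91, 2.19, 0, 0, 0, 0, 0.8]
    - [0.91, 2.19, 0, 0, 0, 0, 0.8]
    - [0, 0, 1, 0, 0, 0, 0.8]
    - [0, 0, 2, 0, 0, 0, 0.8]
    - [0, 0, 1, 0, 0, 0, 0.8]
    - [0, 0, 0, 0, 0, 0, 0.8]
    - [0, 0, 0, 0, 0, 0, 0.8]

```text
time: 7.43
tool_pos: [0.4742, -0.1033, 0.0675]
tool_rot: [3.142, 0.001, -0.332]
contact_force: [0.2, -0.1, 1.2]
opening: 0.0737
grip_force: 0.0
```

Right above the battery; lower and grip.

Call:
carry_out:
  deltas:
    - [0, 0, 1.5, 0, 0, 0, 0.8]
    - [0, 0, 1.5, 0, 0, 0, 0.8]
    - [0, 0, 0.9, 0, 0, 0, 0.8]
    - [0, 0, 0, 0, 0, 0, 0.8]
    - [0, 0, 0, 0, 0, 0, 0.8]
    - [0, 0, 0, 0, 0, 0, 0.42]
    - [0, 0, 0, 0, 0, 0, 0.42]
    - [0, 0, 0, 0, 0, 0, 0.42]

```text
time: 8.1
tool_pos: [0.475, -0.1036, 0.0295]
tool_rot: [3.141, -0.001, -0.332]
contact_force: [-0.6, 0.9, 0.2]
opening: 0.0579
grip_force: 0.0
```

Call:
carry_out:
  deltas:
    - [0, 0, 0, 0, 0, 0, 0.42]
    - [0, 0, 0, 0, 0, 0, 0.42]
    - [0, 0, 0, 0, 0, 0, 0.42]
    - [0, 0, 0, 0, 0, 0, 0.42]
    - [0, 0, 0, 0, 0, 0, 0.42]
    - [0, 0, 0, 0, 0, 0, 0.42]
    - [0, 0, -0.5, 0, 0, 0, 0.42]
    - [0, 0, -0.5, 0, 0, 0, 0.42]

```text
time: 8.77
tool_pos: [0.474, -0.1033, 0.0386]
tool_rot: [3.141, 0.001, -0.332]
contact_force: [0.4, 0.2, -1.2]
opening: 0.0458
grip_force: 15.0
```

Call:
carry_out:
  deltas:
    - [0, 0, -2, 0, 0, 0, 0.42]
    - [0, 0, -2, 0, 0, 0, 0.42]
    - [0, 0, -2, 0, 0, -0.07, 0.42]
    - [0, 0, -1, 0, 0, -0.07, 0.42]
    - [-0.5, -1.5, 0, 0, 0, 0, 0.42]
    - [-1, -3, 0, 0, 0, 0, 0.42]
    - [-1, -3, 0, 0, 0, 0, 0.42]
    - [-1, -3, 0, 0, 0, 0, 0.42]

```text
time: 9.43
tool_pos: [0.4596, 0.0072, 0.1089]
tool_rot: [3.141, 0.0, -0.194]
contact_force: [0.4, 0.3, -1.5]
opening: 0.0456
grip_force: 15.0
```

Call:
carry_out:
  deltas:
    - [-1, -3, 0, 0, 0, 0, 0.42]
    - [-1, -3, 0, 0, 0, 0, 0.42]
    - [-1, -3, 0, 0, 0, 0, 0.42]
    - [-1, -3, 0, 0, 0, 0, 0.42]
    - [-1, -3, 0, 0, 0, 0, 0.42]
    - [-1, -3, 0, 0, 0, 0, 0.42]
    - [-1, -3, 0, 0, 0, 0, 0.42]
    - [-1, -3, 0, 0, 0, 0, 0.42]

```text
time: 10.1
tool_pos: [0.4269, 0.2586, 0.1088]
tool_rot: [3.141, 0.0, -0.192]
contact_force: [1.0, -0.8, -2.3]
opening: 0.0456
grip_force: 15.0
```

Call:
carry_out:
  deltas:
    - [-0.5, -1.6, 0, 0, 0, 0, 0.42]
    - [0, 0, 2, 0, 0, 0, 0.42]
    - [0, 0, 2, 0, 0, 0, 0.42]
    - [0, 0, 1, 0, 0, 0, 0.42]
    - [0, 0, 0, 0, 0, 0, 0.42]
    - [0, 0, 0, 0, 0, 0, 0.42]
    - [0, 0, 0, 0, 0, 0, 0.42]
    - [0, 0, 0, 0, 0, 0, 0.42]

```text
time: 10.77
tool_pos: [0.4265, 0.2739, 0.0598]
tool_rot: [-3.141, -0.002, -0.193]
contact_force: [1.0, 0.4, -1.3]
opening: 0.0461
grip_force: 15.0
```

```bash
python3 - <<'E'
from cell import robot,cams
from h import *
c=cams.read_camera("top"); np.savez("top1.npz",**c)
a=cv2.resize(c["image"][160:290,90:270],(800,578),interpolation=cv2.INTER_CUBIC)
cv2.imwrite("pics/t1.png",a)
E
```

```text
(no output)
```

View pics/t1.png

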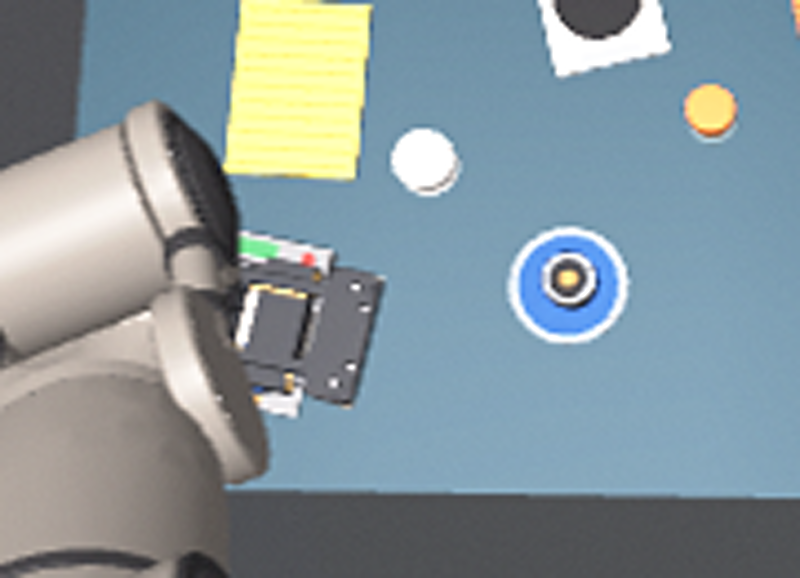

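The speaker sits centred on the blue pad at crop (569,280), and the arm is over the tester. Next I lower the battery.

Call:
carry_out:
  deltas:
    - [-0.1, 0, 1.5, 0, 0, 0, 0.42]
    - [0, 0, 1.5, 0, 0, 0, 0.42]
    - [0, 0, 1, 0, 0, 0, 0.42]
    - [0, 0, 0.4, 0, 0, 0, 0.42]
    - [0, 0, 0, 0, 0, 0, 0.42]
    - [0, 0, 0, 0, 0, 0, 0.42]
    - [0, 0, 0, 0, 0, 0, 0.5]
    - [0, 0, 0, 0, 0, 0, 0.6]

```text
time: 11.48
tool_pos: [0.4251, 0.2742, 0.0152]
tool_rot: [-3.141, -0.001, -0.192]
contact_force: [0.4, -0.0, 0.3]
opening: 0.0489
grip_force: 0.0
```

Call:
carry_out:
  deltas:
    - [0, 0, 0, 0, 0, 0, 0.7]
    - [0, 0, 0, 0, 0, 0, 0.8]
    - [0, 0, 0, 0, 0, 0, 0.8]
    - [0, 0, 0, 0, 0, 0, 0.8]
    - [0, 0, -1, 0, 0, 0, 0.8]
    - [0, 0, -2, 0, 0, 0, 0.8]
    - [0, 0, -3, 0, 0, 0, 0.8]
    - [0, 0, -3, 0, 0, 0, 0.8]

```text
time: 12.15
tool_pos: [0.4241, 0.2738, 0.1059]
tool_rot: [3.141, 0.001, -0.192]
contact_force: [0.6, 0.5, -0.5]
opening: 0.0736
grip_force: 0.0
```

```bash
python3 - <<'E'
from cell import robot,cams
from h import *
c=cams.read_camera("top"); np.savez("top2.npz",**c)
green=lambda h,s,v:(h>55)&(h<90)&(s>60)
grey=lambda h,s,v:(s<60)&(v>105)
print(blob(c,zone(460,215,515,280),green,.034),blob(c,zone(460,215,515,280),grey,.018))
hsv=cv2.cvtColor(c["image"],cv2.COLOR_BGR2HSV).astype(int);h,s,v=hsv[...,0],hsv[...,1],hsv[...,2]
m=red(h,s,v);m[:, :266]=0;m[:,305:]=0;m[:199]=0;m[245:]=0
ys,xs=np.nonzero(m);print(cv2.minAreaRect((cast(c,np.stack([xs,ys],1),.018)[:,:2]*1000).astype(np.float32)))
E
```

```text
{'c': (606.1, -252.7), 'size': (72.9, 47.0), 'ang': np.float64(0.147), 'px': (340.9635009765625, 172.7689208984375), 'n': 290} {'c': (608.9, -256.4), 'size': (99.3, 62.0), 'ang': np.float64(-0.257), 'px': (341.40869140625, 173.34234619140625), 'n': 452}
((468.2153625488281, -102.4599609375), (95.28040313720703, 58.913211822509766), 3.546778917312622)
```

Call:
carry_out:
  deltas:
    - [0, 0, -1, 0, 0, -0.113, 0.8]
    - [0, 0, 0, 0, 0, -0.113, 0.8]
    - [0, 0, 0, 0, 0, -0.113, 0.8]
    - [0.32, 1.71, 0, 0, 0, 0, 0.8]
    - [0.64, 3.42, 0, 0, 0, 0, 0.8]
    - [0.64, 3.42, 0, 0, 0, 0, 0.8]
    - [0.64, 3.42, 0, 0, 0, 0, 0.8]
    - [0.64, 3.42, 0, 0, 0, 0, 0.8]

```text
time: 12.87
tool_pos: [0.476, 0.1247, 0.1154]
tool_rot: [3.141, -0.001, 0.148]
contact_force: [0.5, -0.9, 0.1]
opening: 0.0737
grip_force: 0.0
```

Call:
carry_out:
  deltas:
    - [0.64, 3.42, 0, 0, 0, 0, 0.8]
    - [0.64, 3.42, 0, 0, 0, 0, 0.8]
    - [0.64, 3.42, 0, 0, 0, 0, 0.8]
    - [0.64, 3.42, 0, 0, 0, 0, 0.8]
    - [0.64, 3.42, 0, 0, 0, 0, 0.8]
    - [0.64, 3.42, 0, 0, 0, 0, 0.8]
    - [0.64, 3.42, 0, 0, 0, 0, 0.8]
    - [0.64, 3.42, 0, 0, 0, 0, 0.8]

```text
time: 13.53
tool_pos: [0.5667, -0.1389, 0.1154]
tool_rot: [3.141, -0.001, 0.147]
contact_force: [1.7, 0.8, 0.5]
opening: 0.0731
grip_force: 0.0
```

Call:
carry_out:
  deltas:
    - [0.64, 3.42, 0, 0, 0, 0, 0.8]
    - [0.64, 3.42, 0, 0, 0, 0, 0.8]
    - [0.64, 3.42, 0, 0, 0, 0, 0.8]
    - [0.32, 1.71, 0, 0, 0, 0, 0.8]
    - [0, 0, 2, 0, 0, 0, 0.8]
    - [0, 0, 2, 0, 0, 0, 0.8]
    - [0, 0, 0, 0, 0, 0, 0.8]
    - [0, 0, 0, 0, 0, 0, 0.8]

```text
time: 14.2
tool_pos: [0.6053, -0.2519, 0.0742]
tool_rot: [-3.14, 0.002, 0.147]
contact_force: [0.4, -0.7, -0.0]
opening: 0.0731
grip_force: 0.0
```

Call:
carry_out:
  deltas:
    - [0.1, 0.1, 1.5, 0, 0, 0, 0.8]
    - [0, 0, 1.5, 0, 0, 0, 0.8]
    - [0, 0, 1, 0, 0, 0, 0.8]
    - [0, 0, 0.5, 0, 0, 0, 0.8]
    - [0, 0, 0, 0, 0, 0, 0.8]
    - [0, 0, 0, 0, 0, 0, 0.42]
    - [0, 0, 0, 0, 0, 0, 0.42]
    - [0, 0, 0, 0, 0, 0, 0.42]

```text
time: 14.87
tool_pos: [0.6077, -0.2534, 0.0308]
tool_rot: [3.14, -0.001, 0.147]
contact_force: [-1.0, 0.6, -0.3]
opening: 0.0578
grip_force: 0.0
```

Call:
carry_out:
  deltas:
    - [0, 0, 0, 0, 0, 0, 0.42]
    - [0, 0, 0, 0, 0, 0, 0.42]
    - [0, 0, 0, 0, 0, 0, 0.42]
    - [0, 0, 0, 0, 0, 0, 0.42]
    - [0, 0, 0, 0, 0, 0, 0.42]
    - [0, 0, 0, 0, 0, 0, 0.42]
    - [0, 0, -0.5, 0, 0, 0, 0.42]
    - [0, 0, -0.5, 0, 0, 0, 0.42]

```text
time: 15.53
tool_pos: [0.6068, -0.2529, 0.0393]
tool_rot: [-3.141, 0.001, 0.147]
contact_force: [0.3, 0.2, -1.0]
opening: 0.0458
grip_force: 15.0
```

Call:
carry_out:
  deltas:
    - [0, 0, -2, 0, 0, 0, 0.42]
    - [0, 0, -2, 0, 0, 0, 0.42]
    - [0, 0, -2, 0, 0, -0.053, 0.42]
    - [0, 0, -1, 0, 0, -0.053, 0.42]
    - [0.51, -1.28, 0, 0, 0, 0, 0.42]
    - [1.02, -2.55, 0, 0, 0, 0, 0.42]
    - [1.02, -2.55, 0, 0, 0, 0, 0.42]
    - [1.02, -2.55, 0, 0, 0, 0, 0.42]

```text
time: 16.2
tool_pos: [0.6188, -0.1557, 0.1086]
tool_rot: [-3.14, 0.001, 0.25]
contact_force: [0.3, 0.3, -0.3]
opening: 0.0459
grip_force: 15.0
```

Call:
carry_out:
  deltas:
    - [1.02, -2.55, 0, 0, 0, 0, 0.42]
    - [1.02, -2.55, 0, 0, 0, 0, 0.42]
    - [1.02, -2.55, 0, 0, 0, 0, 0.42]
    - [1.02, -2.55, 0, 0, 0, 0, 0.42]
    - [1.02, -2.55, 0, 0, 0, 0, 0.42]
    - [1.02, -2.55, 0, 0, 0, 0, 0.42]
    - [1.02, -2.55, 0, 0, 0, 0, 0.42]
    - [1.02, -2.55, 0, 0, 0, 0, 0.42]

```text
time: 16.87
tool_pos: [0.6464, 0.0627, 0.1085]
tool_rot: [-3.141, 0.002, 0.251]
contact_force: [1.2, 1.3, -0.7]
opening: 0.0459
grip_force: 15.0
```

Call:
carry_out:
  deltas:
    - [0.51, -1.28, 0, 0, 0, 0, 0.42]
    - [0, 0, 2, 0, 0, 0, 0.42]
    - [0, 0, 2, 0, 0, 0, 0.42]
    - [0, 0, 1, 0, 0, 0, 0.42]
    - [0, 0, 0, 0, 0, 0, 0.42]
    - [0, 0, 0, 0, 0, 0, 0.42]
    - [0, 0, 0, 0, 0, 0, 0.42]
    - [0, 0, 0, 0, 0, 0, 0.42]

```text
time: 17.53
tool_pos: [0.6499, 0.0735, 0.061]
tool_rot: [3.141, -0.002, 0.252]
contact_force: [-0.1, 0.3, -0.2]
opening: 0.046
grip_force: 15.0
```

Call:
carry_out:
  deltas:
    - [-0.1, 0, 1.5, 0, 0, 0, 0.42]
    - [0, 0, 1.5, 0, 0, 0, 0.42]
    - [0, 0, 1, 0, 0, 0, 0.42]
    - [0, 0, 0.4, 0, 0, 0, 0.42]
    - [0, 0, 0, 0, 0, 0, 0.42]
    - [0, 0, 0, 0, 0, 0, 0.42]
    - [0, 0, 0, 0, 0, 0, 0.5]
    - [0, 0, 0, 0, 0, 0, 0.6]

```text
time: 18.2
tool_pos: [0.6485, 0.0736, 0.0163]
tool_rot: [3.141, -0.001, 0.253]
contact_force: [-0.4, -0.1, 0.7]
opening: 0.0488
grip_force: 0.0
```

Call:
carry_out:
  deltas:
    - [0, 0, 0, 0, 0, 0, 0.7]
    - [0, 0, 0, 0, 0, 0, 0.8]
    - [0, 0, 0, 0, 0, 0, 0.8]
    - [0, 0, 0, 0, 0, 0, 0.8]
    - [0, 0, -1, 0, 0, 0, 0.8]
    - [0, 0, -2, 0, 0, 0, 0.8]
    - [0, 0, -3, 0, 0, 0, 0.8]
    - [0, 0, -3, 0, 0, 0, 0.9]

```text
time: 18.87
tool_pos: [0.6476, 0.0736, 0.1067]
tool_rot: [-3.141, 0.002, 0.253]
contact_force: [-0.3, -0.3, 0.2]
opening: 0.0768
grip_force: 0.0
```

```bash
python3 - <<'E'
from cell import robot,cams
from h import *
c=cams.read_camera("top"); np.savez("top3.npz",**c)
a=cv2.resize(c["image"][130:270,100:380],(800,400),interpolation=cv2.INTER_CUBIC)
cv2.imwrite("pics/t3.png",a)
grey=lambda h,s,v:(s<60)&(v>105)
print(blob(c,zone(455,205,520,285),grey,.018))
print("shell",blob(c,zone(380,285,435,350),lambda h,s,v:red(h,s,v)|(v<75),.018))
print("batt blue",blob(c,zone(180,290,245,370),blue,.020))
E
```

```text
{'c': (608.9, -256.4), 'size': (99.3, 62.0), 'ang': np.float64(-0.257), 'px': (341.40869140625, 173.34234619140625), 'n': 762}
shell {'c': (468.2, -102.5), 'size': (95.3, 58.9), 'ang': np.float64(0.062), 'px': (285.8811950683594, 222.24310302734375), 'n': 729}Traceback (most recent call last):
  File "<stdin>", line 9, in <module>
  File "h.py", line 15, in blob
    p=max(cs,key=cv2.contourArea).reshape(-1,2)+[x0,y0]
      ~~~^^^^^^^^^^^^^^^^^^^^^^^^
ValueError: max() iterable argument is empty
```

View pics/t3.png

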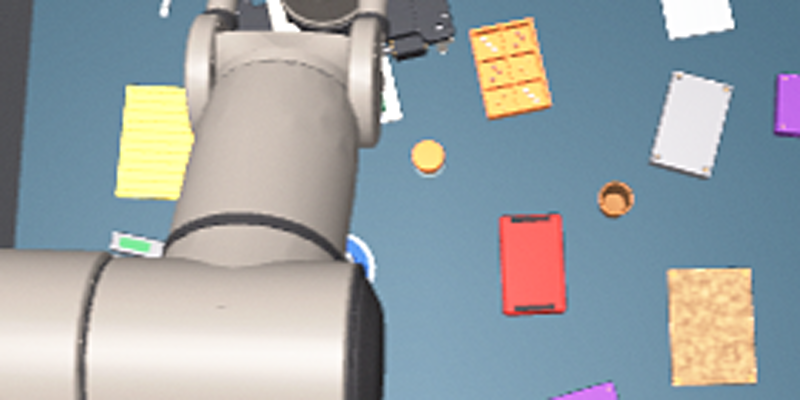

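Shell and chassis are now bare, at crop (533,264) and (692,124). Shell next.

Call:
carry_out:
  deltas:
    - [0, 0, -1, 0, 0, 0.1, 1]
    - [0, 0, 0, 0, 0, 0.1, 1]
    - [-2.35, 2.09, 0, 0, 0, 0, 1]
    - [-2.35, 2.09, 0, 0, 0, 0, 1]
    - [-2.35, 2.09, 0, 0, 0, 0, 1]
    - [-2.35, 2.09, 0, 0, 0, 0, 1]
    - [-2.35, 2.09, 0, 0, 0, 0, 1]
    - [-2.35, 2.09, 0, 0, 0, 0, 1]
  force: 30

```text
time: 19.58
tool_pos: [0.513, -0.0599, 0.1165]
tool_rot: [3.141, -0.001, 0.053]
contact_force: [-0.2, -0.2, -0.7]
opening: 0.0919
grip_force: 0.0
```

Call:
carry_out:
  deltas:
    - [-2.35, 2.09, 0, 0, 0, 0, 1]
    - [-2.35, 2.09, 0, 0, 0, 0, 1]
    - [0, 0, 2, 0, 0, 0, 1]
    - [0, 0, 3, 0, 0, 0, 1]
    - [0, 0, 1, 0, 0, 0, 1]
    - [0, 0, 0, 0, 0, 0, 1]
    - [0, 0, 0, 0, 0, 0, 1]
    - [0, 0, 0, 0, 0, 0, 1]

```text
time: 20.25
tool_pos: [0.4701, -0.1035, 0.0568]
tool_rot: [3.141, -0.002, 0.053]
contact_force: [0.4, 0.0, 0.3]
opening: 0.0917
grip_force: 0.0
```

Call:
carry_out:
  deltas:
    - [-0.15, 0, 1.5, 0, 0, 0, 1]
    - [0, 0, 1.5, 0, 0, 0, 1]
    - [0, 0, 1, 0, 0, 0, 1]
    - [0, 0, 0.45, 0, 0, 0, 1]
    - [0, 0, 0, 0, 0, 0, 1]
    - [0, 0, 0, 0, 0, 0, 0.55]
    - [0, 0, 0, 0, 0, 0, 0.55]
    - [0, 0, 0, 0, 0, 0, 0.55]

```text
time: 20.92
tool_pos: [0.4683, -0.1035, 0.0119]
tool_rot: [3.141, -0.001, 0.053]
contact_force: [-0.1, -0.2, 0.6]
opening: 0.0762
grip_force: 0.0
```

Call:
carry_out:
  deltas:
    - [0, 0, 0, 0, 0, 0, 0.55]
    - [0, 0, 0, 0, 0, 0, 0.55]
    - [0, 0, 0, 0, 0, 0, 0.55]
    - [0, 0, 0, 0, 0, 0, 0.55]
    - [0, 0, 0, 0, 0, 0, 0.55]
    - [0, 0, 0, 0, 0, 0, 0.55]
    - [0, 0, -0.5, 0, 0, 0, 0.55]
    - [0, 0, -0.5, 0, 0, 0, 0.55]

```text
time: 21.58
tool_pos: [0.4674, -0.1032, 0.0212]
tool_rot: [-3.141, 0.001, 0.053]
contact_force: [-0.2, -0.6, -0.8]
opening: 0.0596
grip_force: 30.0
```

Call:
carry_out:
  deltas:
    - [0, 0, -2, 0, 0, 0, 0.55]
    - [0, 0, -3, 0, 0, 0, 0.55]
    - [0, 0, -3, 0, 0, 0.05, 0.55]
    - [0, 0, -2, 0, 0, 0.04, 0.55]
    - [0.44, -1.54, 0, 0, 0, 0, 0.55]
    - [0.87, -3.07, 0, 0, 0, 0, 0.55]
    - [0.87, -3.07, 0, 0, 0, 0, 0.55]
    - [0.87, -3.07, 0, 0, 0, 0, 0.55]

```text
time: 22.25
tool_pos: [0.5024, 0.0039, 0.1217]
tool_rot: [3.141, -0.001, -0.038]
contact_force: [0.9, 0.1, -1.6]
opening: 0.0597
grip_force: 30.0
```

Call:
carry_out:
  deltas:
    - [0.87, -3.07, 0, 0, 0, 0, 0.55]
    - [0.87, -3.07, 0, 0, 0, 0, 0.55]
    - [0.87, -3.07, 0, 0, 0, 0, 0.55]
    - [0.87, -3.07, 0, 0, 0, 0, 0.55]
    - [0.87, -3.07, 0, 0, 0, 0, 0.55]
    - [0.87, -3.07, 0, 0, 0, 0, 0.55]
    - [0.87, -3.07, 0, 0, 0, 0, 0.55]
    - [0.87, -3.07, 0, 0, 0, 0, 0.55]

```text
time: 22.92
tool_pos: [0.5809, 0.2473, 0.1213]
tool_rot: [3.141, 0.0, -0.037]
contact_force: [1.4, -0.8, -0.5]
opening: 0.0597
grip_force: 30.0
```

Call:
carry_out:
  deltas:
    - [0.44, -1.54, 0, 0, 0, 0, 0.55]
    - [0, 0, 2, 0, 0, 0, 0.55]
    - [0, 0, 3, 0, 0, 0, 0.55]
    - [0, 0, 1, 0, 0, 0, 0.55]
    - [0, 0, 0, 0, 0, 0, 0.55]
    - [0, 0, 0, 0, 0, 0, 0.55]
    - [0, 0, 0, 0, 0, 0, 0.55]
    - [0, 0, 0, 0, 0, 0, 0.55]

```text
time: 23.58
tool_pos: [0.587, 0.2611, 0.0631]
tool_rot: [-3.141, -0.003, -0.038]
contact_force: [-0.7, -0.6, -1.4]
opening: 0.0595
grip_force: 30.0
```

Call:
carry_out:
  deltas:
    - [-0.1, 0, 1.5, 0, 0, 0, 0.55]
    - [0, 0, 1.5, 0, 0, 0, 0.55]
    - [0, 0, 1, 0, 0, 0, 0.55]
    - [0, 0, 0.65, 0, 0, 0, 0.55]
    - [0, 0, 0, 0, 0, 0, 0.55]
    - [0, 0, 0, 0, 0, 0, 0.55]
    - [0, 0, 0, 0, 0, 0, 0.65]
    - [0, 0, 0, 0, 0, 0, 0.75]

```text
time: 24.25
tool_pos: [0.5852, 0.2611, 0.0152]
tool_rot: [-3.141, -0.001, -0.037]
contact_force: [-0.5, -0.6, 0.5]
opening: 0.0628
grip_force: 0.0
```

Call:
carry_out:
  deltas:
    - [0, 0, 0, 0, 0, 0, 0.85]
    - [0, 0, 0, 0, 0, 0, 0.9]
    - [0, 0, 0, 0, 0, 0, 0.9]
    - [0, 0, 0, 0, 0, 0, 0.9]
    - [0, 0, -1, 0, 0, 0, 1]
    - [0, 0, -2, 0, 0, 0, 1]
    - [0, 0, -3, 0, 0, 0, 1]
    - [0, 0, -4, 0, 0, 0, 1]

```text
time: 24.92
tool_pos: [0.5833, 0.2605, 0.1138]
tool_rot: [3.14, 0.005, -0.037]
contact_force: [0.7, 0.1, 0.0]
opening: 0.0922
grip_force: 0.0
```

Call:
carry_out:
  deltas:
    - [0, 0, -0.5, 0, 0, 0.11, 0.9]
    - [0, 0, 0, 0, 0, 0.11, 0.9]
    - [0.49, 1.54, 0, 0, 0, 0, 0.9]
    - [0.98, 3.08, 0, 0, 0, 0, 0.9]
    - [0.98, 3.08, 0, 0, 0, 0, 0.9]
    - [0.98, 3.08, 0, 0, 0, 0, 0.9]
    - [0.98, 3.08, 0, 0, 0, 0, 0.9]
    - [0.98, 3.08, 0, 0, 0, 0, 0.9]

```text
time: 25.58
tool_pos: [0.5933, 0.0812, 0.1198]
tool_rot: [3.141, 0.001, -0.254]
contact_force: [-0.8, 1.2, -0.2]
opening: 0.0828
grip_force: 0.0
```

Call:
carry_out:
  deltas:
    - [0.98, 3.08, 0, 0, 0, 0, 0.9]
    - [0.98, 3.08, 0, 0, 0, 0, 0.9]
    - [0.98, 3.08, 0, 0, 0, 0, 0.9]
    - [0.98, 3.08, 0, 0, 0, 0, 0.9]
    - [0.98, 3.08, 0, 0, 0, 0, 0.9]
    - [0.98, 3.08, 0, 0, 0, 0, 0.9]
    - [0.98, 3.08, 0, 0, 0, 0, 0.9]
    - [0.98, 3.08, 0, 0, 0, 0, 0.9]

```text
time: 26.25
tool_pos: [0.6061, -0.1771, 0.1198]
tool_rot: [3.141, 0.001, -0.255]
contact_force: [-0.0, -0.0, -0.4]
opening: 0.0824
grip_force: 0.0
```

Call:
carry_out:
  deltas:
    - [0.98, 3.08, 0, 0, 0, 0, 0.9]
    - [0.98, 3.08, 0, 0, 0, 0, 0.9]
    - [0.49, 1.54, 0, 0, 0, 0, 0.9]
    - [0, 0, 2, 0, 0, 0, 0.9]
    - [0, 0, 3, 0, 0, 0, 0.9]
    - [0, 0, 1, 0, 0, 0, 0.9]
    - [0, 0, 0, 0, 0, 0, 0.9]
    - [0, 0, 0, 0, 0, 0, 0.9]

```text
time: 26.92
tool_pos: [0.611, -0.255, 0.0598]
tool_rot: [-3.141, 0.001, -0.256]
contact_force: [0.3, -0.2, 0.4]
opening: 0.0826
grip_force: 0.0
```

Call:
carry_out:
  deltas:
    - [-0.1, 0.1, 1.5, 0, 0, 0, 0.9]
    - [0, 0, 1.5, 0, 0, 0, 0.9]
    - [0, 0, 1, 0, 0, 0, 0.9]
    - [0, 0, 0.75, 0, 0, 0, 0.9]
    - [0, 0, 0, 0, 0, 0, 0.9]
    - [0, 0, 0, 0, 0, 0, 0.55]
    - [0, 0, 0, 0, 0, 0, 0.55]
    - [0, 0, 0, 0, 0, 0, 0.55]

```text
time: 27.58
tool_pos: [0.6105, -0.2564, 0.0133]
tool_rot: [3.141, -0.002, -0.257]
contact_force: [0.7, 0.4, -0.6]
opening: 0.0669
grip_force: 0.0
```

Call:
carry_out:
  deltas:
    - [0, 0, 0, 0, 0, 0, 0.55]
    - [0, 0, 0, 0, 0, 0, 0.55]
    - [0, 0, 0, 0, 0, 0, 0.55]
    - [0, 0, 0, 0, 0, 0, 0.55]
    - [0, 0, 0, 0, 0, 0, 0.55]
    - [0, 0, 0, 0, 0, 0, 0.55]
    - [0, 0, -0.5, 0, 0, 0, 0.55]
    - [0, 0, -0.5, 0, 0, 0, 0.55]

```text
time: 28.25
tool_pos: [0.6094, -0.2559, 0.0218]
tool_rot: [-3.141, 0.002, -0.257]
contact_force: [-0.3, -0.0, -0.8]
opening: 0.0599
grip_force: 30.0
```

Call:
carry_out:
  deltas:
    - [0, 0, -2, 0, 0, 0, 0.55]
    - [0, 0, -3, 0, 0, 0, 0.55]
    - [0, 0, -2, 0, 0, -0.091, 0.55]
    - [0, 0, -1, 0, 0, -0.091, 0.55]
    - [0, 0, 0, 0, 0, -0.091, 0.55]
    - [-1.3, 0.1, 0, 0, 0, 0, 0.55]
    - [-2.5, 0.22, 0, 0, 0, 0, 0.55]
    - [-2.5, 0.22, 0, 0, 0, 0, 0.55]

```text
time: 28.92
tool_pos: [0.5464, -0.2622, 0.102]
tool_rot: [3.141, 0.0, 0.017]
contact_force: [0.6, -1.4, -1.2]
opening: 0.0595
grip_force: 30.0
```

Call:
carry_out:
  deltas:
    - [-2.5, 0.22, 0, 0, 0, 0, 0.55]
    - [-2.5, 0.22, 0, 0, 0, 0, 0.55]
    - [-2.5, 0.22, 0, 0, 0, 0, 0.55]
    - [-2.5, 0.22, 0, 0, 0, 0, 0.55]
    - [-2.5, 0.22, 0, 0, 0, 0, 0.55]
    - [-0.9, 0.16, 0, 0, 0, 0, 0.55]
    - [0, 0, 2, 0, 0, 0, 0.55]
    - [0, 0, 2, 0, 0, 0, 0.55]

```text
time: 29.58
tool_pos: [0.4139, -0.2785, 0.0632]
tool_rot: [3.139, -0.003, 0.015]
contact_force: [-0.0, -0.2, -2.2]
opening: 0.06
grip_force: 30.0
```

Call:
carry_out:
  deltas:
    - [0, 0, 1, 0, 0, 0, 0.55]
    - [0, 0, 0, 0, 0, 0, 0.55]
    - [0, 0, 0, 0, 0, 0, 0.55]
    - [0, 0, 0, 0, 0, 0, 0.55]
    - [0, 0, 0, 0, 0, 0, 0.55]
    - [0, 0, 0, 0, 0, 0, 0.55]
    - [0, 0, 0, 0, 0, 0, 0.55]
    - [0, 0, 0, 0, 0, 0, 0.55]

```text
time: 30.25
tool_pos: [0.4135, -0.2774, 0.0526]
tool_rot: [3.141, -0.001, 0.016]
contact_force: [-0.3, 0.4, -2.1]
opening: 0.0598
grip_force: 30.0
```

Call:
carry_out:
  deltas:
    - [0, 0, 1.5, 0, 0, 0, 0.55]
    - [0, 0, 1.3, 0, 0, 0, 0.55]
    - [0, 0, 0.5, 0, 0, 0, 0.55]
    - [0, 0, 0.3, 0, 0, 0, 0.55]
    - [0, 0, 0, 0, 0, 0, 0.55]
    - [0, 0, 0, 0, 0, 0, 0.55]
    - [0, 0, 0, 0, 0, 0, 0.65]
    - [0, 0, 0, 0, 0, 0, 0.75]

```text
time: 30.92
tool_pos: [0.4135, -0.2774, 0.0168]
tool_rot: [3.141, -0.001, 0.016]
contact_force: [0.0, -0.8, 0.3]
opening: 0.063
grip_force: 0.0
```

Call:
carry_out:
  deltas:
    - [0, 0, 0, 0, 0, 0, 0.85]
    - [0, 0, 0, 0, 0, 0, 0.9]
    - [0, 0, 0, 0, 0, 0, 0.9]
    - [0, 0, 0, 0, 0, 0, 0.9]
    - [0, 0, -1, 0, 0, 0, 0.9]
    - [0, 0, -2, 0, 0, 0, 0.9]
    - [0, 0, -3, 0, 0, 0, 0.9]
    - [0, 0, -4, 0, 0, 0, 0.9]

```text
time: 31.58
tool_pos: [0.412, -0.2761, 0.1161]
tool_rot: [-3.138, 0.004, 0.016]
contact_force: [0.7, -1.1, -0.1]
opening: 0.0825
grip_force: 0.0
```

Call:
carry_out:
  deltas:
    - [-1, 3, -2, 0, 0, 0, 0.9]
    - [-1, 3, -2, 0, 0, 0, 0.9]
    - [-1, 3, -2, 0, 0, 0, 0.9]
    - [-1, 3, -2, 0, 0, 0, 0.9]
    - [-1, 3, -2, 0, 0, 0, 0.9]
    - [-1, 3, 0, 0, 0, 0, 0.9]
    - [-1, 3, 0, 0, 0, 0, 0.9]
    - [0, 0, 0, 0, 0, 0, 0.9]

```text
time: 32.25
tool_pos: [0.3442, -0.4931, 0.217]
tool_rot: [3.138, 0.0, 0.012]
contact_force: [-0.6, 0.4, -1.5]
opening: 0.0827
grip_force: 0.0
```

```bash
python3 - <<'E'
from cell import robot,cams
from h import *
c=cams.read_camera("top"); np.savez("top4.npz",**c)
cv2.imwrite("pics/t4.png",cv2.resize(c["image"][130:270,100:380],(800,400),interpolation=cv2.INTER_CUBIC))
grey=lambda h,s,v:(s<60)&(v>105)
green=lambda h,s,v:(h>55)&(h<90)&(s>60)
for n,r,f,z in [("shell",(190,220,260,295),lambda h,s,v:red(h,s,v)|(v<75),.022),("mat",(190,220,260,295),lambda h,s,v:yellow(h,s,v)|red(h,s,v)|(v<75),.004),("board",(290,195,350,260),green,.02),("battblue",(180,310,245,370),blue,.02),("chassis",(465,310,530,385),grey,.022),("pad",(280,295,340,348),blue,.004)]:
    try: print(n,blob(c,zone(*r),f,z))
    except Exception as e: print(n,e)
E
```

```text
shell {'c': (583.6, 257.5), 'size': (92.8, 58.5), 'ang': np.float64(-0.039), 'px': (156.16517639160156, 178.51573181152344), 'n': 686}
mat {'c': (585.7, 260.3), 'size': (112.8, 82.2), 'ang': np.float64(-0.037), 'px': (156.45492553710938, 179.49591064453125), 'n': 1116}
board {'c': (647.1, 71.5), 'size': (72.2, 47.0), 'ang': np.float64(0.225), 'px': (224.3654022216797, 157.82693481445312), 'n': 273}
battblue {'c': (429.6, 269.4), 'size': (54.0, 44.4), 'ang': np.float64(-0.187), 'px': (148.61766052246094, 234.02944946289062), 'n': 125}
chassis {'c': (405.0, -261.5), 'size': (119.8, 106.7), 'ang': np.float64(0.015), 'px': (344.5, 246.0), 'n': 1466}
pad {'c': (462.2, 85.8), 'size': (58.0, 55.8), 'ang': np.float64(-1.554), 'px': (217.5, 224.0), 'n': 230}
```

View pics/t4.png

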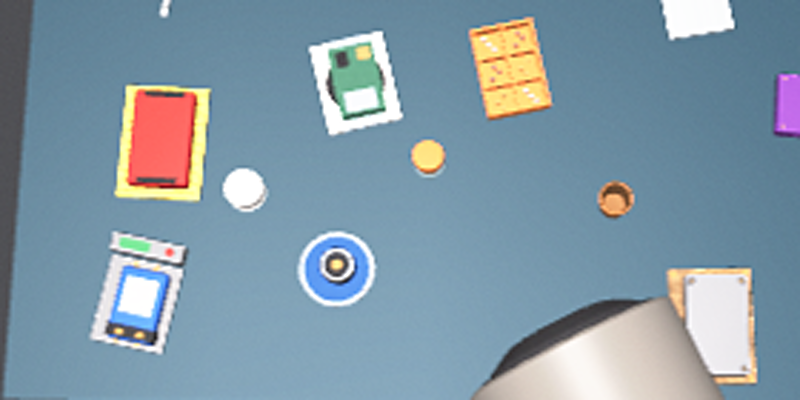

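All five parts sit on their own places in this view: shell (160,140), board (355,80), battery (135,305), speaker (337,265) and chassis (717,325). The four I could measure are within about 5 mm. The arm half-hides the chassis, but its visible margins on the cork match a centred position. The gripper is clear, so I'm handing in.

```bash
python3 -c "
from cell import robot
print(robot.hand_in())"
```

```text
the job is handed in; nothing more can be done
None
```

I set all five parts on their own places and handed the job in after about 32 s of robot time; no verdict came back, but the last picture put four parts within about 5 mm of centre, and the half-hidden chassis looked centred too.

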